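# Release the battery box lid through its slot

## Task

The grey battery box is latched shut. Take the screwdriver out of its rack, put the blade down through the slot in the box's top, feel along the slot for the hidden latch tab and press it down gently until the lid springs open; then stand the screwdriver back in its rack, fully home, and leave everything else where it is.

Things in the scene. Friction and masses are not known exactly. Their poses are not given: they have to be found in the camera images.
- battery_box: Fixed grey metal box, 120 (x) x 104 (y) x 60 (z) mm, origin at the centre of its underside, z up. The front 48 mm of its top (-x side) is a fixed deck 4 mm thick with the slot; behind it is an aluminium lid hinged along the far (+x) edge. The slot is empty down to 54 mm except for the hidden latch tab. More than 20 N on the box or the tab breaks the clip.
- slot (a point): Centre of the slot (60 mm along y, 12 mm along x) on the deck's top face, 60 mm above the bench, 34 mm in front (-x) of the box's origin; axes as the box. Under it the latch tab: a level plate 14 mm long along the slot, wider than the slot, its top 14 to 30 mm below the deck's top, its centre up to 22 mm either way from the slot's middle; it differs every time and is not seen.
- lid (a joint): Lid angle in rad: 0 shut, grows as it opens. The tab is sprung: about 5 N starts it, about 10 N at its hard stop 8 mm down; 5 to 7 mm down it lets the lid go, whose spring swings it to about 0.55 in under half a second and holds it. The lid's free edge is 67 mm from the hinge, 25 mm behind the slot's centre line.
- rack: Fixed aluminium rack, 80 (x) x 122 (y) x 106 (z) mm: a level shelf 6 mm thick on two legs, origin at the centre of its underside, z up. Bench furniture to keep the arm clear of: a monitor stands on the bench more than 0.65 m ahead of the robot, a little left of the middle.
- rack_hole (a point): Centre of the 12 mm through hole, on the top face of the rack's shelf, 106 mm above the bench.
- screwdriver: Red screwdriver, loose, about 70 g, 191 mm long, standing upright in the rack's hole, blade down, the flat end of its handle resting on the shelf. Its own y axis runs from blade to handle. Round shank 6 mm thick, flat blade 6 mm wide, both 91 mm long below the handle. Handle 28 mm (own x) x 29 mm (own z) with flat sides, 101 mm long.
- blade_tip (a point): The very end of the screwdriver's blade, on its axis; axes as the screwdriver. The flat blade is about 8 mm long, 6 mm wide (own x), 2 mm thick (own z); a blade that meets only the tab's end slides down beside it with sideways force.
- handle_mid (a point): Middle of the screwdriver's handle, on its axis, 141 mm from the blade tip and 51 mm from the top of the handle; axes as the screwdriver.
- loupe: Black eye loupe, 37 mm wide, 33 mm tall, loose; origin at the centre of its underside. A bystander.
- steel_block: Small steel block, 30 x 50 x 30 mm, loose; origin at the centre of its underside. A bystander.
- masking_tape: Roll of beige tape lying flat, 87 mm across, 24 mm tall, loose; origin at the centre of its underside. A bystander.

How it is judged:
By the outcome, as a careful person would: the job done as asked, in the order asked, and still so for the second after the job is handed in, with the robot touching nothing.
It also fails if it takes over 72 s, if anything falls off the work surface, if the arm or the gripper's body presses on something with over 40 N, if the wrist force passes 120 N, or if a joint passes its speed limit or range.

## Robot

A 6-joint arm with a two-finger parallel gripper is mounted at the origin on a cart in front of the work surface, level with it; the furniture and walls round the work are solid. World frame = base frame: x ahead of the robot, y to its left, z up, the work surface at z = 0. Lengths are in mm, angles in rad, forces in N, time in s.
With the tool pointing down it reaches from about 300 to 775 mm from the base axis. Payload 14.6 kg.
Tool frame: the origin (TCP) lies at the very end of the fingers, on their centre line; the grasp point (between the pads) lies 19 mm behind it; z points along the fingers, y is the line along which they close (so a half turn about z gives the same grasp; the last joint's range is limited). The gripper opens to 94 mm and grips with 3 to 60 N. Pads are 16 mm wide; open, the fingers measure 119 mm over their backs; the gripper's body (75 mm by 177 mm) begins 78 mm behind the grasp point.
Start: joints at [-1.222, 0.3, 1.521, -0, 1.321, -0.067], TCP at [222.149, -503.129, 205.446] pointing down, gripper open.
Joint ranges: [-3.03, 3.03], [-0.79, 2.21], [0.23, 2.52], [-1.04, 4.18], [0, 3.07], [-2.55, 2.55]. Speed limits (rad/s): [2.22, 2.22, 2.57, 3.14, 3.14, 3.14].

## Interface

Orientations are given as [roll, pitch, yaw] about the fixed x, y, z axes, in that order (R = Rz(yaw) Ry(pitch) Rx(roll)).
In Python, from cell import manip, camera, get_calibration gives the robot as it stands. The module is installed in compiled form; this text tells all that it offers.
- The arm moves only by the tool jog_arm, never from a script. Its argument "plan" is one flat list of numbers, 6 for each row, row after row: the shift along the world's x, y, z in m, then the turn, a rotation vector about the world's x, y, z in degrees. A call has 1 to 20 rows; each row is the pose to reach, as a shift and turn from the pose commanded when the call began; what a row does not reach only later rows make up. A row lasts 1/10 s, in which the tool goes at most 50 mm and 8.59 degrees, less where a joint would pass 70% of its speed; a pose out of reach is approached as far as the arm can. A call with a gripper value outside its range is refused whole. "claw" is the finger opening in m, from 0 to 0.094, set as the call begins (left out, the last holds). The fingers move at their own pace and stop on an object; "force" is the grip in N (left out, the last holds). Time passes only in rows, so rows that repeat a pose let the fingers close. It gives the time, the measured TCP pose, the force, the opening and the grip force at its end, in the units of the state.
- manip.read_state(): the state, without advancing time (a new reading comes with each control period).
- camera(name): name is "scene" or "top"; returns (picture, depth): 480x640x3 uint8, red, green, blue; 480x640 float32, mm along the optical axis (not along the pixel's ray), 0 where there is no reading.
- get_calibration(name): a dict with "fx", "fy", "cx", "cy" (pixels), "k1" (the pictures are not rectified: a ray, as slopes to the right and down, at radius r is drawn at 1 + k1 r^2 times it, then the intrinsics apply), "origin" and "attitude" of the camera in the world. Camera axes: x right, y down, z forward; pixel columns grow to the right and rows downward; lengths in mm; the calibration is good to about 2 mm. A picture is of the moment at which its call begins. get_calibration takes no time and is no camera call.
- manip.sign_off(): hands the job in; it is judged then, once.
The state is a dict: "clock": time; "joints": joint angles; "qd": joint speeds; "effort": joint torques, N m; "eef_pos": TCP position; "eef_rot": TCP orientation; "wrist_force": force on the tool from outside, world axes, zero at the start; "moment": the same for the moment, N m; "finger_gap": finger opening in mm; "finger_force": force on a finger pad.
Only numpy, scipy, OpenCV 4.12 (cv2) and the standard library are available. Lean on these libraries where they do the work, as an engineer would, in place of code of your own. Each camera call takes 0.05 s, during which the arm holds its last target. There are 200 camera calls.

## Working session

There is one attempt and no reset: what is moved stays moved. The work goes in short steps, Python scripts to look and compute and a tool call to move; the robot and the scene stay as the last step left them, time stands still between calls to the robot, and variables do not carry over. Pictures are saved under pics/ and viewed, at most 10 in all, crops included, and the job is handed in when it is done.

Besides the shell and the picture viewer there is one more tool, called after ">>>" as name(argument=value, ...), one argument or row to a line, values as JSON. jog_arm: Moves the arm, as the interface text tells. Its arguments: {"type":"object","properties":{"plan":{"type":"array"},"claw":{"type":"number"},"force":{"type":"number"}},"required":["plan"]}

```bash
mkdir -p pics
cat > h.py <<'E'
import numpy as np, cv2
from cell import manip, camera, get_calibration
def snap(n,f):
    p,d=camera(n); np.savez('pics/'+f+'.npz',p=p,d=d); cv2.imwrite('pics/'+f+'.png',p[:,:,::-1]); return p,d
def rot(c):
    A=np.array(c['attitude'],float)
    if A.shape==(3,3): return A
    from scipy.spatial.transform import Rotation as R
    return (R.from_euler('xyz',A) if A.size==3 else R.from_quat(A)).as_matrix()
def rays(n,uv):
    c=get_calibration(n); K=np.array([[c['fx'],0,c['cx']],[0,c['fy'],c['cy']],[0,0,1]],float)
    q=cv2.undistortPoints(np.array(uv,float).reshape(-1,1,2),K,np.array([c['k1'],0,0,0.])).reshape(-1,2)
    return np.array(c['origin'],float), np.c_[q,np.ones(len(q))]@rot(c).T
def plane(n,uv,z):
    o,r=rays(n,uv); return o+r*((z-o[2])/r[:,2])[:,None]
def pts(n,uv,d):
    o,r=rays(n,uv); uv=np.array(uv,int).reshape(-1,2); return o+r*d[uv[:,1],uv[:,0]][:,None]
E
python3 - <<'E'
from h import *
for n in('scene','top'): print(get_calibration(n)); snap(n,n+'0')
print(manip.read_state())
E
```

```text
{'fx': 538.3612588844214, 'fy': 538.3612588844214, 'cx': 319.29813028628837, 'cy': 238.89976806201, 'k1': 0.05425424932824582, 'origin': array([-23.78573133, 891.04151981, 700.11283551]), 'attitude': array([-2.11131205,  0.01031751, -2.55553965])}
{'fx': 497.5200845107137, 'fy': 497.5200845107137, 'cx': 324.68384645743305, 'cy': 237.9437295089756, 'k1': 0.04538156669453714, 'origin': array([ 426.59770054,   64.73653398, 1070.8833382 ]), 'attitude': array([-3.02024137,  0.00573165, -1.58283982])}
{'clock': 0.1, 'joints': array([-1.22163225e+00,  3.00417150e-01,  1.52147167e+00, -1.59778207e-05,
        1.32069230e+00, -6.66171460e-02]), 'qd': array([-6.49439201e-05, -2.74212722e-03, -9.42132461e-04, -2.08094147e-03,
       -6.09814148e-04,  4.73601492e-04]), 'effort': array([ 2.56420535e-03, -5.32637322e+01, -3.53282440e+01,  7.10325851e-02,
        2.34393182e-02, -5.45431783e-05]), 'eef_pos': array([ 222.05890406, -502.94528381,  204.96220505]), 'eef_rot': array([-3.14060536e+00, -5.03572288e-05,  4.15785163e-01]), 'wrist_force': array([-0.99123039, -0.98188043, -0.54638864]), 'moment': array([ 0.02329544, -0.01257598,  0.01744201]), 'finger_force': 0.0, 'finger_gap': 94.07333419599382}
```

View pics/scene0.png

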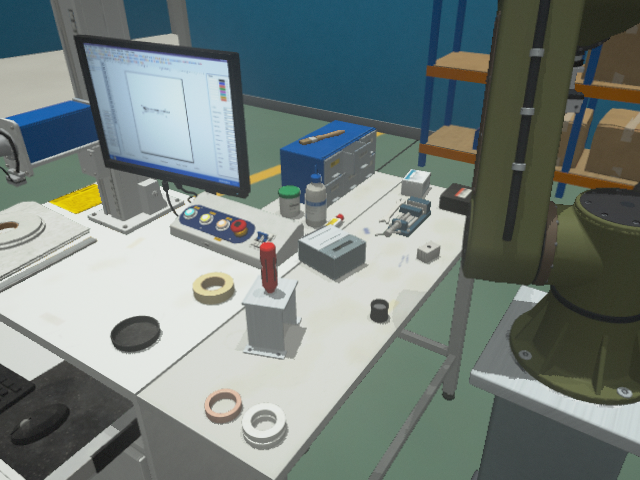

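View pics/top0.png

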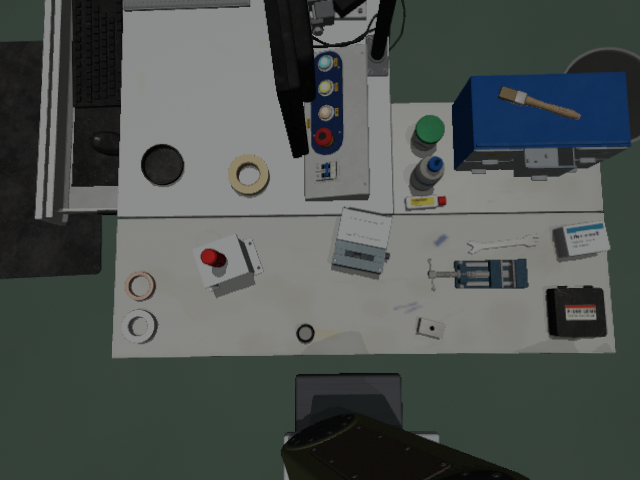

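The top view shows the red screwdriver at about (213,258) in the rack, and the box at about (362,240) with its dark slot near (360,256). The scene view has the handle at (268,265) and the box at (333,253).

Run:
```python
from h import *
t=np.load('pics/top0.npz');p,d=t['p'],t['d']
s=np.load('pics/scene0.npz');ps,ds=s['p'],s['d']
# red handle
for n,P,D,box in(('top',p,d,(190,235,240,285)),('scene',ps,ds,(240,230,300,310))):
    hsv=cv2.cvtColor(P,cv2.COLOR_RGB2HSV); m=(((hsv[...,0]<8)|(hsv[...,0]>172))&(hsv[...,1]>150))
    v,u=np.nonzero(m); k=(u>box[0])&(v>box[1])&(u<box[2])&(v<box[3]); uv=np.c_[u,v][k]
    X=pts(n,uv,D); print(n,len(uv),X.min(0),X.max(0))
    if n=='top': c=X[X[:,2]>185]; print('topcap',c.mean(0),len(c), 'mid', (c.min(0)+c.max(0))/2)
    if n=='scene':
        for z in(120,150,180,200):
            c=X[abs(X[:,2]-z)<6]; print(z,c.mean(0),(c.min(0)+c.max(0))/2)
def planefit(z0,z1,u0,u1,v0,v1):
    vv,uu=np.mgrid[v0:v1,u0:u1]; uv=np.c_[uu.ravel(),vv.ravel()]; X=pts('top',uv,d); k=(X[:,2]>z0)&(X[:,2]<z1)
    m=np.zeros(d.shape,np.uint8); m[uv[k][:,1],uv[k][:,0]]=1
    print('med z',np.median(X[k][:,2])); r=cv2.minAreaRect(X[k][:,:2].astype(np.float32)); print(r, cv2.boxPoints(r)); return X[k]
planefit(98,114,180,280,220,300)
planefit(52,66,320,405,195,285)
# slot: dark pixels on deck
g=cv2.cvtColor(p,cv2.COLOR_RGB2GRAY)
print(g[244:268:1,340:384:3])
a=cv2.resize(p[190:300,170:410],None,fx=3.3,fy=3.3,interpolation=cv2.INTER_CUBIC); b=cv2.resize(ps[220:365,225:385],None,fx=3.3*1.5/2,fy=3.3*1.5/2)
cv2.imwrite('pics/c1.png',a[:,:,::-1])
```

```text
top 322 [426.59770054  64.73653398 124.92025807] [ 515.49989307  284.70596632 1070.8833382 ]
topcap [501.54303857 268.68359659 207.51068864] 230 mid [471.04879681 174.72125015 628.25032522]
scene 94 [489.19987399 265.17904909 200.72268554] [513.21694516 287.29401232 207.58264474]<stdin>:12: RuntimeWarning: Mean of empty slice.
  ret = um.true_divide(
Traceback (most recent call last):
ValueError: zero-size array to reduction operation minimum which has no identity
```

```bash
cat > m.py <<'E'
from h import *
t=np.load('pics/top0.npz');p,d=t['p'],t['d']
s=np.load('pics/scene0.npz');ps,ds=s['p'],s['d']
for n,P,D,box in(('top',p,d,(190,235,240,285)),('scene',ps,ds,(240,230,300,310))):
    P=P.astype(int); m=(P[...,0]>60)&(P[...,0]>1.8*P[...,1])&(P[...,0]>1.8*P[...,2])&(D>100)
    v,u=np.nonzero(m); k=(u>box[0])&(v>box[1])&(u<box[2])&(v<box[3]); uv=np.c_[u,v][k]
    X=pts(n,uv,D); print(n,len(uv))
    c=X[X[:,2]>200]; print('cap',c.mean(0),c.min(0),c.max(0))
    for z in(115,130,150,170,190):
        c=X[abs(X[:,2]-z)<6]
        if len(c): print(z,len(c),c.mean(0),c.min(0),c.max(0))
def planefit(n,D,z0,z1,u0,u1,v0,v1):
    vv,uu=np.mgrid[v0:v1,u0:u1]; uv=np.c_[uu.ravel(),vv.ravel()]; X=pts(n,uv,D); k=(X[:,2]>z0)&(X[:,2]<z1)
    r=cv2.minAreaRect(X[k][:,:2].astype(np.float32)); print(n,np.median(X[k][:,2]),r,cv2.boxPoints(r).round(1).tolist())
planefit('top',d,98,114,180,280,220,300)
planefit('scene',ds,98,114,235,305,265,320)
planefit('top',d,54,66,320,400,195,285)
planefit('scene',ds,54,66,290,370,220,285)
a=cv2.resize(p[190:300,170:410],None,fx=3.3,fy=3.3,interpolation=cv2.INTER_CUBIC)
cv2.imwrite('pics/c1.png',a[:,:,::-1])
E
python3 m.py
```

```text
top 201
cap [502.59499745 271.26111018 205.53123655] [489.07584987 258.27220986 200.99205102] [515.49989307 284.70596632 210.38465136]
scene 178
cap [500.04497986 277.02881675 204.31332353] [487.90820622 263.53130751 200.02935483] [514.44745229 287.29401232 207.58264474]
130 1 [495.80472321 285.82734875 135.56555149] [495.80472321 285.82734875 135.56555149] [495.80472321 285.82734875 135.56555149]
150 13 [497.10108677 282.33334031 150.51144032] [492.32971496 279.33619559 145.83521561] [506.25708259 286.29626254 155.64552154]
190 19 [495.33206535 283.33470452 191.64247233] [490.02847567 276.31276833 184.18648765] [502.29508756 287.67790407 195.91671183]
top 105.77323686170405 ((503.47393798828125, 272.5743408203125), (82.25760650634766, 90.65436553955078), 19.32308006286621) [[449.70001220703125, 301.70001220703125], [479.70001220703125, 216.1999969482422], [557.2999877929688, 243.39999389648438], [527.2999877929688, 329.0]]
scene 105.7875299238707 ((502.8919677734375, 272.9951477050781), (81.01234436035156, 95.55998992919922), 19.851716995239258) [[448.6000061035156, 304.20001220703125], [481.0, 214.3000030517578], [557.2000122070312, 241.8000030517578], [524.7999877929688, 331.70001220703125]]
top 59.972630703529546 ((563.922607421875, -2.5340805053710938), (119.05046844482422, 150.24607849121094), 78.23028564453125) [[478.20001220703125, -45.5], [625.2999877929688, -76.0999984741211], [649.5999755859375, 40.400001525878906], [502.5, 71.0999984741211]]
scene 59.620089938894694 ((564.1242065429688, -10.671340942382812), (109.30194854736328, 159.05950927734375), 77.90497589111328) [[474.8999938964844, -47.400001525878906], [630.4000244140625, -80.80000305175781], [653.2999877929688, 26.100000381469727], [497.79998779296875, 59.400001525878906]]
```

View pics/c1.png

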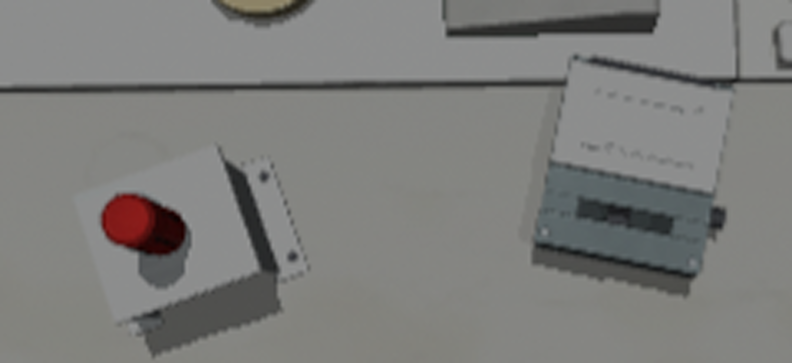

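The crop shows the handle top at about (128,220). The slot is a dark strip from (577,205) to (673,225), the deck front edge runs (535,245)–(697,273), and the lid back edge runs (573,57)–(733,88).

```bash
cat > m2.py <<'E'
from h import *
t=np.load('pics/top0.npz');p,d=t['p'],t['d']
cr=np.array([[535,245],[697,273],[733,88],[573,57]])/3.3+[170,190]-0.35
C=plane('top',cr,60); print(C.round(1)); c=C.mean(0); e=C[1]-C[0]; f=C[3]-C[0]; f2=C[2]-C[1]
print(np.linalg.norm(e[:2]),np.linalg.norm(f[:2]),np.linalg.norm(f2[:2]))
y=(f+f2)[:2]; a=np.arctan2(y[1],y[0]); ae=np.arctan2(-e[0]*-1,-e[1]); print('box c',c,'yaw x-edge',np.degrees(a),'y-edge',np.degrees(np.arctan2(e[0],-e[1])))
print('slot pred',c[:2]-34*np.array([np.cos(a),np.sin(a)]))
g=cv2.cvtColor(p,cv2.COLOR_RGB2GRAY); m=np.zeros_like(g); m[246:266,340:378]=g[246:266,340:378]<75
n,l,st,ce=cv2.connectedComponentsWithStats(m)
for i in range(1,n):
    if st[i,4]>20:
        v,u=np.nonzero(l==i); X=plane('top',np.c_[u,v],60); r=cv2.minAreaRect(X[:,:2].astype(np.float32)); print(st[i],r)
# scene
s=np.load('pics/scene0.npz');ps,ds=s['p'],s['d']
b=cv2.resize(ps[220:370,225:385],None,fx=3.75,fy=3.75,interpolation=cv2.INTER_CUBIC); cv2.imwrite('pics/c2.png',b[:,:,::-1])
E
python3 m2.py
```

```text
[[496.6  55.3  60. ]
 [478.2 -44.   60. ]
 [592.9 -69.3  60. ]
 [613.9  29.9  60. ]]
100.93611475010132 119.98382966284913 117.5193985073083
box c [545.39827551  -7.01987072  60.        ] yaw x-edge -12.323985699008297 y-edge -10.51319106587721
slot pred [5.12181761e+02 2.37068464e-01]
[345 250  29  11 181] ((514.10546875, -0.19940567016601562), (59.356964111328125, 12.838037490844727), 77.9090347290039)
```

View pics/c2.png

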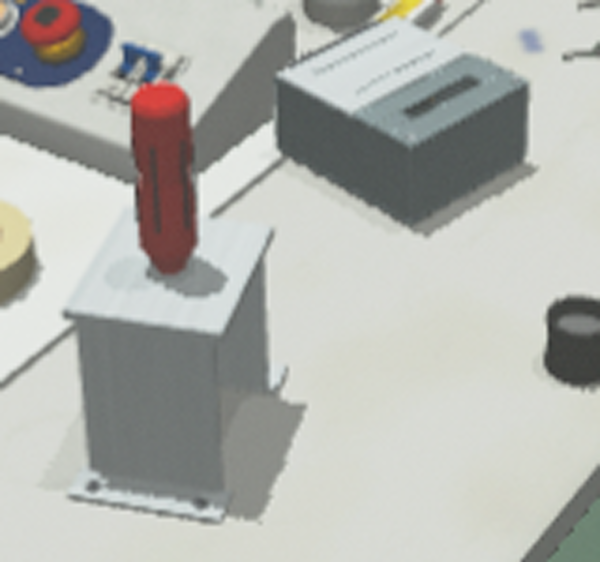

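The scene crop shows the handle (cap centre at about (160,97), bottom at (170,268)) standing upright in the rack. The slot is a dark strip from (403,108) to (482,83).

Run:
```python
from h import *
f=lambda x,y:[[x/3.75+225-.37,y/3.75+220-.37]]
print(plane('scene',f(442,95.5),60), plane('scene',f(160,99),207))
t=np.load('pics/top0.npz');print(plane('top',[[128/3.3+170-.35,219/3.3+190-.35]],207))
s=np.load('pics/scene0.npz')['p'].astype(int)
g=s.sum(2)/3; m=np.zeros((480,640),np.uint8); m[236:254,328:358]=g[236:254,328:358]<85
n,l,st,ce=cv2.connectedComponentsWithStats(m)
for i in range(1,n):
  if st[i,4]>10:
    v,u=np.nonzero(l==i); X=plane('scene',np.c_[u,v],60);print(st[i],cv2.minAreaRect(X[:,:2].astype(np.float32)))
```

```text
[[5.12304753e+02 4.26617218e-01 6.00000000e+01]] [[497.98826615 278.25554807 207.        ]]
[[502.9155055  270.99965955 207.        ]]
[333 246   7   4  14] ((516.2353515625, 17.804988861083984), (18.67049789428711, 6.141499042510986), 75.79573059082031)
```

>>> jog_arm(
  plan=[0.02, 0.05, 0.05, 0, 0, 0, 0.28, 0.777, 0.095, 0, 0, 0, 0.28, 0.777, 0.095, 0, 0, 0, 0.28, 0.777, 0.095, 0, 0, 0, 0.28, 0.777, 0.095, 0, 0, 0, 0.28, 0.777, 0.095, 0, 0, 0, 0.28, 0.777, 0.095, 0, 0, 0, 0.28, 0.777, 0.095, 0, 0, 0, 0.28, 0.777, 0.095, 0, 0, 0, 0.28, 0.777, 0.095, 0, 0, 0, 0.28, 0.777, 0.095, 0, 0, 0, 0.28, 0.777, 0.095, 0, 0, 0, 0.28, 0.777, 0.095, 0, 0, 0, 0.28, 0.777, 0.095, 0, 0, 0, 0.28, 0.777, 0.095, 0, 0, 0, 0.28, 0.777, 0.095, 0, 0, 0, 0.28, 0.777, 0.095, 0, 0, 0, 0.28, 0.777, 0.095, 0, 0, 0, 0.28, 0.777, 0.095, 0, 0, 0, 0.28, 0.777, 0.095, 0, 0, 0],
  claw=0.094,
  force=40,
)

```text
clock: 2.1
eef_pos: [502.0, 273.0, 300.4]
eef_rot: [3.141, 0.0, 0.415]
wrist_force: [-0.2, -0.1, -0.6]
finger_gap: 93.9
finger_force: 0.0
```

>>> jog_arm(
  plan=[0, 0, -0.04, 0, 0, 0, 0, 0, -0.08, 0, 0, 0, 0, 0, -0.11, 0, 0, 0, 0, 0, -0.135, 0, 0, 0, 0, 0, -0.15, 0, 0, 0, 0, 0, -0.158, 0, 0, 0, 0, 0, -0.16, 0, 0, 0, 0, 0, -0.16, 0, 0, 0],
)

```text
clock: 2.9
eef_pos: [502.4, 273.5, 141.2]
eef_rot: [-3.142, -0.001, 0.415]
wrist_force: [0.5, 0.4, -0.1]
finger_gap: 93.9
finger_force: 0.0
```

>>> jog_arm(
  plan=[0, 0, 0, 0, 0, 0, 0, 0, 0, 0, 0, 0, 0, 0, 0, 0, 0, 0, 0, 0, 0, 0, 0, 0, 0, 0, 0, 0, 0, 0, 0, 0, 0, 0, 0, 0, 0, 0, 0, 0, 0, 0, 0, 0, 0, 0, 0, 0, 0, 0, 0, 0, 0, 0, 0, 0, 0, 0, 0, 0],
  claw=0,
  force=30,
)

```text
clock: 3.9
eef_pos: [502.2, 273.9, 140.4]
eef_rot: [-3.142, -0.0, 0.416]
wrist_force: [-0.4, -0.1, 0.1]
finger_gap: 29.2
finger_force: 29.3
```

>>> jog_arm(
  plan=[0, 0, 0.005, 0, 0, 0, 0, 0, 0.015, 0, 0, 0, 0, 0, 0.03, 0, 0, 0, 0, 0, 0.05, 0, 0, 0, 0, 0, 0.07, 0, 0, 0, 0, 0, 0.09, 0, 0, 0, 0, 0, 0.105, 0, 0, 0, 0, 0, 0.115, 0, 0, 0, 0, 0, 0.12, 0, 0, 0, 0, 0, 0.12, 0, 0, 0],
)

```text
clock: 4.9
eef_pos: [502.2, 273.9, 260.9]
eef_rot: [-3.142, -0.001, 0.416]
wrist_force: [-0.0, -0.2, -0.8]
finger_gap: 29.1
finger_force: 29.3
```

Run:
```python
from h import *
p,_=snap('scene','s1'); q,_=snap('top','t1')
b=cv2.resize(p[180:340,200:360],None,fx=3.5,fy=3.5,interpolation=cv2.INTER_CUBIC); cv2.imwrite('pics/c3.png',b[:,:,::-1])
s=manip.read_state();print(s['eef_pos'],s['wrist_force'],s['finger_gap'])
```

```text
[501.97196516 273.79138735 259.80508071] [-0.15063022 -0.24210847 -0.1185235 ] 29.172592154573973
```

View pics/c3.png

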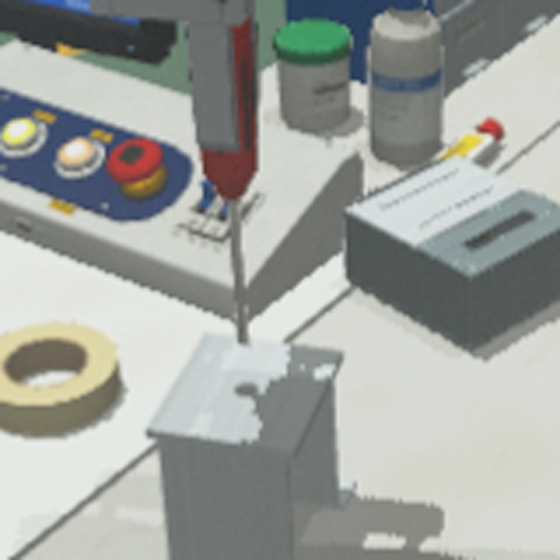

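The blade tip is at about (243,341) in the crop and the now-open rack hole at (247,390).

Run:
```python
from h import *
f=lambda x,y:[[x/3.5+200-.36,y/3.5+180-.36]]
print('tip z135',plane('scene',f(243,341),134.5),'hole',plane('scene',f(247,390),106))
print('shank top z225',plane('scene',f(235,200),225.5))
# tip with x/y fixed? tip height at axis y=273.8
```

```text
tip z135 [[504.75157456 271.44710691 134.5       ]] hole [[501.70326788 274.56781836 106.        ]]
shank top z225 [[498.07883599 277.78290462 225.5       ]]
```

Run:
```python
from h import *
s=np.load('pics/s1.npz'); g=s['p'].astype(int).sum(2)/3; d=s['d']
for v in range(236,281,3):
    row=g[v,258:280]; bg=np.median(row); 
    u=258+int(np.argmin(row)); print(v,u,pts('scene',[[u,v]],d).round(1).tolist(), row[u-260:u-255].astype(int))
```

```text
236 266 [[496.5, 281.5, 229.4]] [ 88  71  69  76 117]
239 258 [[707.6, 63.9, 45.1]] []
242 263 [[686.2, 71.5, 47.6]] [148 104  66  99 150]
245 267 [[499.9, 276.7, 207.7]] [127 116 113 136 203]
248 263 [[675.1, 85.9, 42.4]] [112 107 106 134 167]
251 266 [[503.8, 275.8, 193.5]] [201 194 112 114 143]
254 279 [[640.1, 71.9, 30.5]] [111 112 110]
257 276 [[641.0, 82.3, 27.6]] [120 112 110 111 112]
260 267 [[502.9, 275.9, 174.9]] [207 194 109 110 141]
263 267 [[502.6, 277.0, 169.2]] [132 131 108 108 108]
266 269 [[500.8, 274.1, 161.8]] [123 109 108 113 111]
269 268 [[499.6, 278.9, 158.5]] [130 146 108 117 140]
272 268 [[500.0, 278.9, 151.8]] [190 138 106 109 140]
275 268 [[504.8, 274.0, 140.6]] [220 185 108 111 146]
278 269 [[528.9, 243.5, 106.7]] [215 185 165 167 189]
```

>>> jog_arm(
  plan=[0.001, -0.02, 0, 0, 0, 0, 0.002, -0.05, 0, 0, 0, 0, 0.004, -0.09, 0, 0, 0, 0, 0.006, -0.13, -0.005, 0, 0, 0, 0.008, -0.17, -0.015, 0, 0, 0, 0.009, -0.205, -0.03, 0, 0, 0, 0.01, -0.235, -0.045, 0, 0, 0, 0.011, -0.258, -0.055, 0, 0, 0, 0.0112, -0.27, -0.061, 0, 0, 0, 0.0112, -0.2736, -0.064, 0, 0, 0, 0.0112, -0.2736, -0.064, 0, 0, 0, 0.0112, -0.2736, -0.064, 0, 0, 0],
)

```text
clock: 6.2
eef_pos: [513.5, 1.1, 196.8]
eef_rot: [3.141, -0.001, 0.417]
wrist_force: [0.1, 0.2, -1.0]
finger_gap: 29.4
finger_force: 29.3
```

Run:
```python
from h import *
p,_=snap('scene','s2'); q,_=snap('top','t2')
a=cv2.resize(p[180:280,290:390],None,fx=4,fy=4,interpolation=cv2.INTER_CUBIC); b=cv2.resize(q[200:300,310:410],None,fx=4,fy=4,interpolation=cv2.INTER_CUBIC)
cv2.imwrite('pics/c4.png',np.hstack([a,b])[:,:,::-1])
s=manip.read_state();print(s['eef_pos'],s['wrist_force'],s['finger_gap'])
```

```text
[513.52201364   1.11486235 196.85478868] [ 0.66042042  0.93852448 -1.02933466] 29.51048726981451
```

View pics/c4.png

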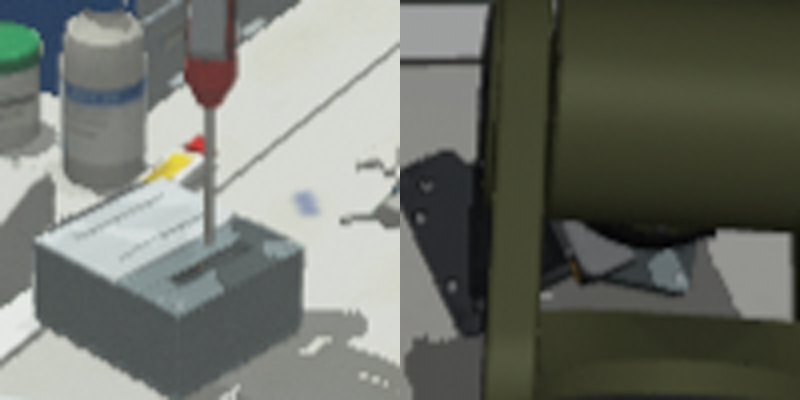

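The tip is at crop (208,245). The slot runs from about (173,280) to (250,240), with its middle at about (211,261).

Run:
```python
from h import *
f=lambda x,y:[[x/4+290-.37,y/4+180-.37]]
print(plane('scene',f(208.5,245),71.4),plane('scene',f(211,260.5),60))
for z in (71.4,73.5): print(z,plane('scene',f(208.5,245),z))
g=np.load('pics/s2.npz')['p'].astype(int).sum(2)//3
print(g[234:254,330:356])
```

```text
[[513.62189      1.73116691  71.4       ]] [[513.2983954   -0.69099819  60.        ]]
71.4 [[513.62189      1.73116691  71.4       ]]
73.5 [[511.82686381   4.7016037   73.5       ]]
[[203 203 203 204 204 205 205 199 175 171 183 103 111 152 214 214 211 168
  127 133 161 170 188 213 213 212]
 [203 203 205 204 203 190 176 181 186 197 203 103 112 152 216 205 170 127
  106  99 101 111 133 167 184 192]
 [205 204 203 200 171 156 187 192 212 215 201 103 110 139 181 161 143 131
   99 100 100 100 102 108 128 142]
 [202 199 173 165 186 182 206 212 216 216 207 103 107 123 146 140 149 140
  101 102 101 100 102 102 103 104]
 [173 166 188 193 205 202 206 216 215 212 180 104 106 119 148 148 149 144
  132 127 102 101 102 103 101 100]
 [185 182 207 209 202 201 205 209 187 173 164 109 110 119 149 150 149 149
  143 116 100 102 102 103 100 102]
 [206 203 203 203 200 198 176 157 145 144 152 108 113 129 150 150 151 147
  116  91  90  94 101 102 103 109]
 [201 201 201 198 177 147 139 134 141 150 145 128 129 137 150 148 122 116
   87  84  85  84  89  97 107 113]
 [202 200 178 151 138 126 135 143 144 150 147 
[... 562 characters left out ...]
00 100 100
  101 100 100 101 101 101 103  95]
 [142 141 139 116 107  73  73  71  80  81  93 120 136 137  97 100 101  99
   99 101 101 101 100  96  91  86]
 [138 127 112  81  73  76  79  82  85 105 125 136 142 134 100 100 102 100
  100 102 101  96  89  87  83  83]
 [141 133 122  98  88  84  90 105 121 131 138 138 138 137 121  94  98 100
  101  97  91  88  82  83  83  86]
 [141 141 140 127 108 115 123 131 141 139 140 139 140 139 136 119  92  96
   91  93  84  84  83  85  84  85]
 [140 140 133 139 131 136 140 139 140 140 140 138 140 141 142 132  88  90
   80  85  82  84  83  83  84  85]
 [140 140 138 145 140 139 141 139 141 140 140 140 141 138 116 108  83  85
   82  82  82  85  83  84  83  85]]
```

>>> jog_arm(
  plan=[0, 0, -0.004, 0, 0, 0, 0, 0, -0.008, 0, 0, 0, 0, 0, -0.011, 0, 0, 0, 0, 0, -0.013, 0, 0, 0, 0, 0, -0.014, 0, 0, 0, 0, 0, -0.014, 0, 0, 0],
)

```text
clock: 6.9
eef_pos: [513.3, 0.2, 182.3]
eef_rot: [-3.142, 0.0, 0.416]
wrist_force: [0.7, -0.1, -0.9]
finger_gap: 29.2
finger_force: 29.3
```

>>> jog_arm(
  plan=[0, 0, -0.002, 0, 0, 0, 0, 0, -0.003, 0, 0, 0, 0, 0, -0.003, 0, 0, 0],
)

```text
clock: 7.2
eef_pos: [513.3, 0.3, 179.3]
eef_rot: [-3.141, 0.0, 0.416]
wrist_force: [-1.0, 0.0, -0.2]
finger_gap: 29.5
finger_force: 29.3
```

>>> jog_arm(
  plan=[0, 0, -0.003, 0, 0, 0, 0, 0, -0.006, 0, 0, 0, 0, 0, -0.008, 0, 0, 0, 0, 0, -0.008, 0, 0, 0],
)

```text
clock: 7.6
eef_pos: [513.2, 0.3, 171.1]
eef_rot: [-3.141, 0.0, 0.416]
wrist_force: [-0.4, -0.3, -0.5]
finger_gap: 29.4
finger_force: 29.3
```

>>> jog_arm(
  plan=[0, 0, -0.002, 0, 0, 0, 0, 0, -0.004, 0, 0, 0, 0, 0, -0.004, 0, 0, 0, 0, 0, -0.004, 0, 0, 0],
)

```text
clock: 8.0
eef_pos: [513.3, 0.3, 167.4]
eef_rot: [-3.142, 0.0, 0.416]
wrist_force: [1.0, 0.7, -0.3]
finger_gap: 29.4
finger_force: 29.3
```

Depth is about 18 mm with no contact, so I keep going.

>>> jog_arm(
  plan=[0, 0, -0.002, 0, 0, 0, 0, 0, -0.004, 0, 0, 0, 0, 0, -0.004, 0, 0, 0, 0, 0, -0.004, 0, 0, 0],
)

```text
clock: 8.4
eef_pos: [513.3, 0.3, 163.4]
eef_rot: [-3.142, 0.0, 0.416]
wrist_force: [0.2, 0.8, -0.7]
finger_gap: 29.6
finger_force: 29.3
```

>>> jog_arm(
  plan=[0, 0, -0.002, 0, 0, 0, 0, 0, -0.004, 0, 0, 0, 0, 0, -0.004, 0, 0, 0, 0, 0, -0.004, 0, 0, 0],
)

```text
clock: 8.8
eef_pos: [513.4, 0.3, 159.6]
eef_rot: [3.141, -0.0, 0.416]
wrist_force: [-0.3, -0.4, 1.3]
finger_gap: 29.5
finger_force: 29.3
```

>>> jog_arm(
  plan=[0, 0, -0.002, 0, 0, 0, 0, 0, -0.004, 0, 0, 0, 0, 0, -0.004, 0, 0, 0, 0, 0, -0.004, 0, 0, 0],
)

```text
clock: 9.2
eef_pos: [513.6, 0.3, 155.9]
eef_rot: [3.141, -0.001, 0.416]
wrist_force: [-1.1, 0.1, 6.6]
finger_gap: 29.3
finger_force: 29.3
```

>>> jog_arm(
  plan=[0, 0, -0.001, 0, 0, 0, 0, 0, -0.002, 0, 0, 0, 0, 0, -0.002, 0, 0, 0, 0, 0, -0.002, 0, 0, 0],
)

```text
clock: 9.6
eef_pos: [513.6, 0.3, 154.1]
eef_rot: [3.141, -0.001, 0.416]
wrist_force: [-1.6, -0.2, 7.8]
finger_gap: 28.9
finger_force: 29.3
```

>>> jog_arm(
  plan=[0, 0, -0.001, 0, 0, 0, 0, 0, -0.0015, 0, 0, 0, 0, 0, -0.0015, 0, 0, 0, 0, 0, -0.0015, 0, 0, 0],
)

```text
clock: 10.0
eef_pos: [513.6, 0.3, 152.7]
eef_rot: [3.141, -0.001, 0.416]
wrist_force: [-1.1, 0.7, 9.3]
finger_gap: 29.5
finger_force: 29.3
```

```bash
cat > lid.py <<'E'
from h import *
import sys
p,d=snap('scene',sys.argv[1])
vv,uu=np.mgrid[215:260,295:345]; uv=np.c_[uu.ravel(),vv.ravel()]; X=pts('scene',uv,d)
k=(X[:,0]>520)&(X[:,0]<620)&(abs(X[:,1])<60)&(X[:,2]>64)&(X[:,2]<110)
print('pts above lid plane',k.sum(), X[k].max(0) if k.any() else '')
s=manip.read_state();print(s['eef_pos'],s['wrist_force'],s['finger_gap'])
E
python3 lid.py s3
```

```text
pts above lid plane 304 [607.05661478  44.23866478  95.3742822 ]
[5.13614635e+02 2.92377988e-01 1.52699435e+02] [-1.71219152  1.13084367  8.02667293] 29.18647213991802
```

The lid is open, with its points up to z≈95. I withdraw and return to above the hole.

>>> jog_arm(
  plan=[0, 0, 0.005, 0, 0, 0, 0, 0, 0.015, 0, 0, 0, 0, 0, 0.03, 0, 0, 0, 0, 0, 0.05, 0, 0, 0, 0, 0, 0.07, 0, 0, 0, 0, 0, 0.09, 0, 0, 0, 0, 0, 0.102, 0, 0, 0, -0.001, 0.02, 0.108, 0, 0, 0, -0.002, 0.05, 0.11, 0, 0, 0, -0.004, 0.09, 0.11, 0, 0, 0, -0.006, 0.13, 0.11, 0, 0, 0, -0.008, 0.17, 0.11, 0, 0, 0, -0.009, 0.205, 0.11, 0, 0, 0, -0.01, 0.235, 0.11, 0, 0, 0, -0.011, 0.258, 0.11, 0, 0, 0, -0.0112, 0.27, 0.11, 0, 0, 0, -0.0112, 0.2736, 0.11, 0, 0, 0, -0.0112, 0.2736, 0.11, 0, 0, 0, -0.0112, 0.2736, 0.11, 0, 0, 0],
)

```text
clock: 11.95
eef_pos: [502.4, 273.0, 262.0]
eef_rot: [3.141, 0.0, 0.415]
wrist_force: [0.6, 0.4, -1.0]
finger_gap: 29.2
finger_force: 29.3
```

Run:
```python
from h import *
p,_=snap('scene','s4')
a=cv2.resize(p[190:340,210:380],None,fx=3.5,fy=3.5,interpolation=cv2.INTER_CUBIC)
cv2.imwrite('pics/c5.png',a[:,:,::-1])
s=manip.read_state();print(s['eef_pos'],s['wrist_force'],s['finger_gap'])
```

```text
[502.37206578 272.96011244 262.03467123] [ 0.58668086 -0.73715673 -0.75186183] 29.293796934292825
```

View pics/c5.png

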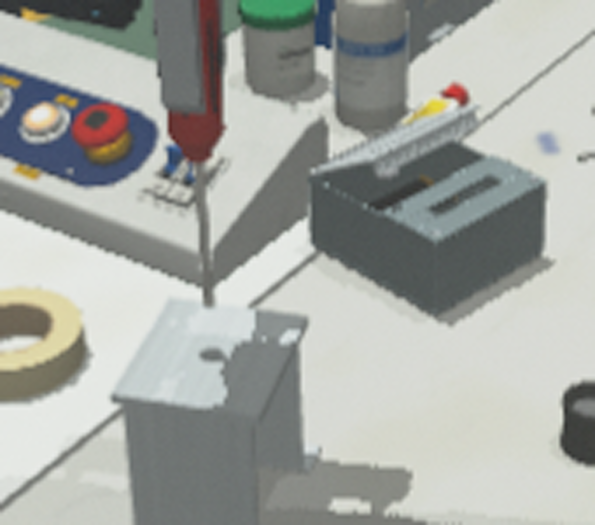

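The lid stands open, and the tip at (208,303) is over the hole at (212,354) as it was after the lift. I lower it.

>>> jog_arm(
  plan=[0, 0, -0.008, 0, 0, 0, 0, 0, -0.018, 0, 0, 0, 0, 0, -0.026, 0, 0, 0, 0, 0, -0.031, 0, 0, 0, 0, 0, -0.035, 0, 0, 0, 0, 0, -0.036, 0, 0, 0, 0, 0, -0.036, 0, 0, 0],
)

```text
clock: 12.7
eef_pos: [502.2, 273.9, 226.0]
eef_rot: [-3.142, -0.0, 0.416]
wrist_force: [0.4, -0.9, -0.1]
finger_gap: 28.9
finger_force: 29.3
```

>>> jog_arm(
  plan=[0, 0, -0.01, 0, 0, 0, 0, 0, -0.025, 0, 0, 0, 0, 0, -0.04, 0, 0, 0, 0, 0, -0.055, 0, 0, 0, 0, 0, -0.068, 0, 0, 0, 0, 0, -0.077, 0, 0, 0, 0, 0, -0.082, 0, 0, 0, 0, 0, -0.083, 0, 0, 0, 0, 0, -0.083, 0, 0, 0],
)

```text
clock: 13.6
eef_pos: [502.3, 273.9, 143.2]
eef_rot: [-3.142, -0.0, 0.416]
wrist_force: [0.2, 0.3, -0.7]
finger_gap: 29.5
finger_force: 29.3
```

>>> jog_arm(
  plan=[0, 0, -0.001, 0, 0, 0, 0, 0, -0.002, 0, 0, 0, 0, 0, -0.0025, 0, 0, 0, 0, 0, -0.0025, 0, 0, 0],
)

```text
clock: 14.0
eef_pos: [502.2, 273.9, 140.5]
eef_rot: [-3.142, -0.0, 0.416]
wrist_force: [0.3, 0.5, 0.0]
finger_gap: 29.4
finger_force: 29.3
```

Now seat it gently to feel the shelf, another 1 mm.

>>> jog_arm(
  plan=[0, 0, -0.0005, 0, 0, 0, 0, 0, -0.001, 0, 0, 0, 0, 0, -0.001, 0, 0, 0],
)

```text
clock: 14.3
eef_pos: [502.3, 273.9, 140.4]
eef_rot: [3.142, -0.001, 0.416]
wrist_force: [-3.9, -1.6, 7.7]
finger_gap: 29.7
finger_force: 29.3
```

Resting on the shelf. I open and rise.

>>> jog_arm(
  plan=[0, 0, 0.0007, 0, 0, 0, 0, 0, 0.0007, 0, 0, 0, 0, 0, 0.0007, 0, 0, 0, 0, 0, 0.0007, 0, 0, 0, 0, 0, 0.0007, 0, 0, 0, 0, 0, 0.0007, 0, 0, 0, 0, 0, 0.0007, 0, 0, 0, 0, 0, 0.0007, 0, 0, 0, 0, 0, 0.0007, 0, 0, 0, 0, 0, 0.0007, 0, 0, 0],
  claw=0.08,
)

```text
clock: 15.3
eef_pos: [502.2, 273.9, 140.1]
eef_rot: [-3.142, -0.0, 0.416]
wrist_force: [-0.2, -0.4, -0.6]
finger_gap: 80.1
finger_force: 0.0
```

>>> jog_arm(
  plan=[0, 0, 0.01, 0, 0, 0, 0, 0, 0.03, 0, 0, 0, 0, 0, 0.06, 0, 0, 0, 0, 0, 0.1, 0, 0, 0, 0, 0, 0.14, 0, 0, 0, 0, 0, 0.17, 0, 0, 0, -0.03, -0.03, 0.18, 0, 0, 0, -0.06, -0.06, 0.18, 0, 0, 0, -0.09, -0.1, 0.18, 0, 0, 0, -0.11, -0.14, 0.18, 0, 0, 0, -0.12, -0.18, 0.18, 0, 0, 0, -0.12, -0.2, 0.18, 0, 0, 0, -0.12, -0.2, 0.18, 0, 0, 0, -0.12, -0.2, 0.18, 0, 0, 0],
)

```text
clock: 16.7
eef_pos: [382.2, 74.0, 320.8]
eef_rot: [3.141, -0.001, 0.415]
wrist_force: [0.2, -0.5, 0.4]
finger_gap: 80.1
finger_force: 0.0
```

Run:
```python
from h import *
p,_=snap('scene','s5'); q,d=snap('top','t5')
cv2.imwrite('pics/c6.png',np.hstack([cv2.resize(p,None,fx=.62,fy=.62),cv2.resize(q,None,fx=.62,fy=.62)])[:,:,::-1])
s=manip.read_state();print(s['eef_pos'],s['wrist_force'],s['finger_gap'])
P=q.astype(int); m=(P[...,0]>60)&(P[...,0]>1.8*P[...,1])&(P[...,0]>1.8*P[...,2])&(d>100)
v,u=np.nonzero(m[235:285,190:240]); X=pts('top',np.c_[u+190,v+235],d); 
c=X[X[:,2]>200]; print(len(c), c.mean(0) if len(c) else '')
```

```text
[382.24469597  74.55594811 320.3329355 ] [-0.0442613  -0.39585345  0.25056191] 80.06237715987653
202 [502.31112571 272.72936662 205.45762167]
```

Run:
```python
from h import *
p=np.load('pics/s5.npz')['p']; a=cv2.resize(p[200:360,200:400],None,fx=3.5,fy=3.5,interpolation=cv2.INTER_CUBIC)
cv2.imwrite('pics/c7.png',a[:,:,::-1])
```

```text
(no output)
```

View pics/c7.png

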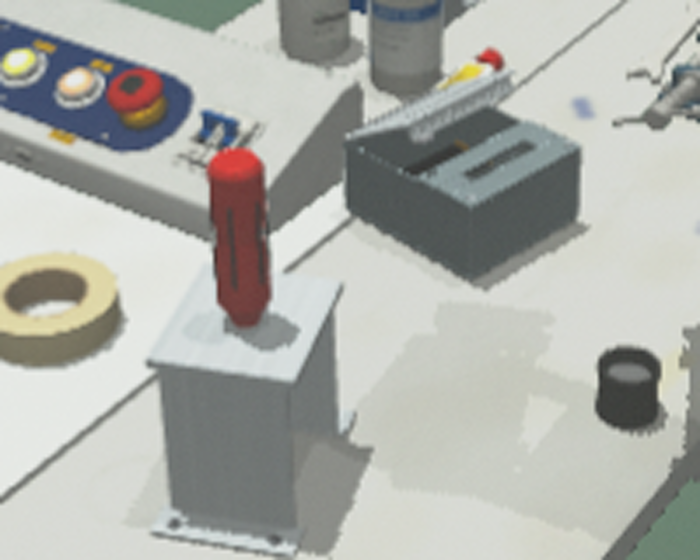

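The screwdriver stands home in the rack (cap at crop (235,165), base at (243,322)) at the same height as before. The lid is open at (430,105), and the bystanders in view have not moved.

```bash
python3 -c "
from cell import manip
print(manip.sign_off())"
```

```text
the job is handed in; nothing more can be done
None
```

The lid is open, the screwdriver is back fully home in its rack, and the job was handed in at about 17 s; the press on the tab read about 9 N at most, and I touched nothing else.

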